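Put the mixed-up parts back in their own trays

TASK

The three parts in the steel trays have been mixed up. Put each one flat in the middle of the tray of its own outline: the wire spool in the round tray, the square heat sink in the square tray and the chip programmer lengthwise in the oblong tray. The empty cork mat is free for setting something down on the way; keep the parts upright and do not push the loose flux jar or the roll of tape about.

Things in the scene. Friction and masses are not known exactly. Their poses are not given: they have to be found in the camera images.
- solder_spool: White plastic spool of solder wire standing on its flange, axis upright, 53 mm in diameter and 32 mm high, about 0.2 kg. Origin at the centre of its underside, z up. It starts in the oblong tray.
- heat_sink: Light finned metal heat sink, 52 x 52 mm and 20 mm high, lying with its fins up, about 40 g. Origin at the centre of its underside, z up, x and y along its sides. It starts in the round tray.
- chip_programmer: Flat grey box with a small black socket on top, 54 mm wide (its x) and 78 mm long (its y); the box is 18 mm high, 26 mm with the socket; 70 g. Origin at the centre of its underside, z up. Grip it across the 54 mm. It starts in the square tray.
- round_tray: Round tray, 108 mm outside and 100 mm inside diameter. Low tray of bare steel with a dark rubber floor 4 mm above the bench and a rim 4 mm thick whose top is 8 mm above the bench. Fixed to the bench top. Its origin is the centre of the underside, on the bench top, z up.
- square_tray: Square tray, 98 x 98 mm outside, 90 x 90 mm inside, x and y along its sides. Low tray of bare steel with a dark rubber floor 4 mm above the bench and a rim 4 mm thick whose top is 8 mm above the bench. Fixed to the bench top. Its origin is the centre of the underside, on the bench top, z up.
- oblong_tray: Oblong tray, 80 mm (its x) by 124 mm (its y) outside, 72 x 116 mm inside. Low tray of bare steel with a dark rubber floor 4 mm above the bench and a rim 4 mm thick whose top is 8 mm above the bench. Fixed to the bench top. Its origin is the centre of the underside, on the bench top, z up.
- mat: Flat cork mat, 90 x 90 mm and 4 mm thick, without rim, empty at the start: the free spot. Fixed to the bench top. Its origin is the centre of the underside, on the bench top, z up.
- flux_jar: Small upright jar with a screw lid, 40 mm in diameter, 41 mm high, loose, behind the trays. Origin at the centre of its underside. Leave it alone.
- tape_roll: Roll of black tape lying flat, 67 mm in diameter, 18 mm high, loose, behind the trays. Origin at the centre of its underside. Leave it alone.

How it is judged:
At the end, for the whole second after the job is handed in: Each part is released and at rest, flat on the floor of its own tray, its centre within 15 mm of the tray's centre: the spool in the round tray, the heat sink in the square tray, the chip programmer in the oblong tray with its long side within 0.25 rad of the tray's (horizontal distance between heat_sink and square_tray below 0.015 m and z of heat_sink in the frame of square_tray below 0.007 m and angle between each of heat_sink, chip_programmer, solder_spool's own z axis and vertical below 0.1 rad and linear speed of each of heat_sink, chip_programmer, solder_spool below 0.02 m/s and horizontal distance between chip_programmer and oblong_tray below 0.015 m and z of chip_programmer in the frame of oblong_tray below 0.007 m and horizontal distance between solder_spool and round_tray below 0.015 m and z of solder_spool in the frame of round_tray below 0.007 m and angle between the y axis of chip_programmer and the y axis of oblong_tray, either way round below 0.25 rad); the robot touches nothing.
It fails at once if the flux jar is pushed more than 20 mm (distance of flux_jar from where it was at the start of the episode above 0.02 m).
It fails at once if the tape roll is pushed more than 20 mm (distance of tape_roll from where it was at the start of the episode above 0.02 m).
It fails at once if the heat sink is tipped more than about 35 degrees (angle between heat_sink's own z axis and vertical above 0.6 rad).
It fails at once if the chip programmer is tipped more than about 35 degrees (angle between chip_programmer's own z axis and vertical above 0.6 rad).
It fails at once if the solder spool is tipped more than about 35 degrees (angle between solder_spool's own z axis and vertical above 0.6 rad).
It also fails if it takes over 96 s, if anything falls off the work surface, if the arm or the gripper's body presses on something with over 40 N, if the wrist force passes 120 N, or if a joint passes its speed limit or range.

ROBOT

A 6-joint arm with a two-finger parallel gripper is mounted at the origin on a cart in front of the work surface, level with it; the furniture and walls round the work are solid. World frame = base frame: x ahead of the robot, y to its left, z up, the work surface at z = 0. Lengths are in m, angles in rad, forces in N, time in s.
With the tool pointing down it reaches from about 0.3 to 0.75 m from the base axis. Payload 8.5 kg.
Tool frame: the origin (TCP) lies at the very end of the fingers, on their centre line; the grasp point (between the pads) lies r.grip_depth behind it (r.grip_depth is the distance from the TCP to the grasp point, in m); z points along the fingers, y is the line along which they close (so a half turn about z gives the same grasp; the last joint's range is limited). The gripper opens to 85 mm and grips with 20 to 120 N. Pads are 22 mm wide; open, the fingers measure 114 mm over their backs; the gripper's body (76 mm by 85 mm) begins 54 mm behind the grasp point. The pads swing forward as they close: fully open they stand 13 mm farther back than shut.
Start: joints at [-1.417, 0.381, 1.297, -0, 1.464, -0.215], TCP at [0.198, -0.513, 0.231] pointing down, gripper open.
Joint ranges: [-3.11, 3.11], [-0.89, 2.33], [0.22, 2.48], [-1.42, 4.56], [0.17, 2.85], [-2.88, 2.88]. Speed limits (rad/s): [2.39, 2.39, 3.14, 3.14, 3.14, 3.14].

INTERFACE

Orientations are given as a 3x3 rotation matrix whose columns are the frame's x, y, z axes.
In Python, from plant import r, imaging, close_job, spotter gives the robot as it stands.
- The arm moves only by the tool arm_command, never from a script. Its argument "steps" is a list of rows, each an object with "linear": the shift along the tool's x, y, z normalised to -1 to 1, where 1 is 0.2 m, a list of three; "rot": the turn, a rotation vector about the tool's x, y, z normalised to -1 to 1, where 1 is 0.5 rad, a list of three; "fingers": the opening, from -1 (shut) to 1 (fully open). In form: [{"linear": [dx, dy, dz], "rot": [ax, ay, az], "fingers": fingers}, ...]. A call has 1 to 10 rows; each row is the pose to reach, as a shift and turn from the pose commanded when the call began, along the tool's axes at that moment; what a row does not reach only later rows make up. A row lasts 1/12 s, in which the tool goes at most 41.7 mm and 7.16 degrees, less where a joint would pass 70% of its speed; a pose out of reach is approached as far as the arm can. A call with a number of a shift or a turn outside -1 to 1 is refused whole. A call with a gripper value outside its range is refused whole. The fingers move at their own pace and stop on an object; "newtons" is the grip in N (left out, the last holds). Time passes only in rows, so rows that repeat a pose let the fingers close. It gives the time, the measured TCP pose, the force, the opening and the grip force at its end, in the units of the state.
- r.observe(): the state, without advancing time (a new reading comes with each control period).
- imaging.snapshot(name): name is "scene" or "top"; returns (picture, depth): 420x560x3 uint8, red, green, blue; 420x560 float32, m along the optical axis (not along the pixel's ray), 0 where there is no reading.
- imaging.get_calibration(name): a dict with "fov_y" (degrees; the focal length in pixels is half the picture's height over the tangent of half this angle, whatever the lens; pixels are square), "cx", "cy" (the principal point, pixels), "view" (4x4, takes a point from world to camera coordinates). Camera axes: x right, y down, z forward; pixel columns grow to the right and rows downward; lengths in m; the calibration is good to about 2 mm. A picture is of the moment at which its call begins. get_calibration takes no time and is no camera call.
- close_job(): hands the job in; it is judged then, once.
Trained networks look in the newest picture that a camera, given by its name, has taken for a name from the list of things; names that differ only in an ending like _2 or _b are one class to them, and where a whole thing is asked for, a point or a joint stands for the part that bears it (a point fixed in the world has none). Each returns a list of dicts, best first, with "conf" (0 to 1); they miss things now and then, are a little off and sometimes report something else, mostly with a low value. They report only what shows in the picture. A call takes as long as a camera call.
- spotter.boxes_of(camera, thing): "location" ([row, column] in pixels, amid what is visible of it).
- spotter.cut_out(camera, thing): "pixels" (420x560 bool, what is visible of it) and "location" ([row, column] in pixels, amid what is visible of it).
- spotter.pinpoint(camera, thing): "location" ([row, column] in pixels: a listed point, or the origin of a listed thing).
The state is a dict: "clock": time; "q": joint angles; "dq": joint speeds; "joint_efforts": joint torques, N m; "position": TCP position; "ee_rot": TCP orientation; "ft_force": force on the tool from outside, world axes, zero at the start; "moment": the same for the moment, N m; "grip_width": opening from 0.0 (shut) to 1.0 (fully open); "grasp_force": force on a finger pad.
Only numpy, scipy, OpenCV 4.12 (cv2) and the standard library are available. Lean on these libraries where they do the work, as an engineer would, in place of code of your own. Each camera call takes 0.05 s, during which the arm holds its last target. There are 200 camera calls.

## Working session

There is one attempt and no reset: what is moved stays moved. The work goes in short steps, Python scripts to look and compute and a tool call to move; the robot and the scene stay as the last step left them, time stands still between calls to the robot, and variables do not carry over. Pictures are saved under pics/ and viewed, at most 14 in all, crops included, and the job is handed in when it is done.

Besides the shell and the picture viewer there is one more tool, called as name([rows], argument=value, ...), one row to a line, values as JSON. arm_command: Moves the arm, as the interface text tells. Its arguments: {"type":"object","properties":{"steps":{"type":"array","items":{"type":"object","properties":{"linear":{"type":"array","items":{"type":"number","minimum":-1,"maximum":1}},"rot":{"type":"array","items":{"type":"number","minimum":-1,"maximum":1}},"fingers":{"type":"number"}}}},"newtons":{"type":"number"}},"required":["steps"]}

```bash
ls; mkdir -p pics; cat > h.py <<'E'
import numpy as np, cv2
from plant import r, imaging, close_job, spotter
def cam(n):
    c=imaging.get_calibration(n); V=np.array(c["view"]); f=210/np.tan(np.radians(c["fov_y"])/2); return c,V,f
def ray(n,rc,z):
    c,V,f=cam(n); d=np.array([(rc[1]-c["cx"])/f,(rc[0]-c["cy"])/f,1.])
    R=V[:3,:3]; o=-R.T@V[:3,3]; w=R.T@d; return o+w*(z-o[2])/w[2]
def cloud(n,D):
    c,V,f=cam(n); v,u=np.mgrid[:420,:560]; P=np.stack([(u-c["cx"])/f*D,(v-c["cy"])/f*D,D],-1)
    return (P-V[:3,3])@V[:3,:3]
E
python3 - <<'E'
from h import *
s=r.observe(); print(r.grip_depth,{k:np.round(v,3).tolist() for k,v in s.items()})
tops=dict(solder_spool=.036,heat_sink=.024,chip_programmer=.022,round_tray=.008,square_tray=.008,oblong_tray=.008,mat=.004,flux_jar=.041,tape_roll=.018)
for n in ["top","scene"]:
    I,D=imaging.snapshot(n); cv2.imwrite(f"pics/{n}0.png",I[...,::-1])
    np.savez(f"{n}0.npz",I=I,D=D)
    c,V,f=cam(n); print(n,c["fov_y"],c["cx"],c["cy"],np.round(-V[:3,:3].T@V[:3,3],3))
    if n=="top":
        W=cloud(n,D); masks={}
        for t,z in tops.items():
            for k in spotter.cut_out(n,t)[:2]:
                m=k["pixels"]; 
                if t not in masks: masks[t]=m
                w=W[m&(D>0)]
                hull=cv2.minAreaRect(np.argwhere(m)[:,::-1].astype(np.float32))
                print(t,round(k["conf"],2),np.round(k["location"]),m.sum(),"xy@top",np.round(ray(n,k["location"],z),3),"z pct",np.round(np.percentile(w[:,2],[5,50,95]),3) if len(w) else None,"rect",np.round(hull[0]),np.round(hull[1]),round(hull[2],1))
        np.savez("masks.npz",**masks)
E
```

```text
pics
0.0187 {'clock': 0.0, 'q': [-1.417, 0.381, 1.298, 0.0, 1.464, -0.215], 'dq': [0.001, -0.0, 0.0, -0.0, -0.001, -0.0], 'joint_efforts': [-0.001, -44.847, -23.128, -0.0, 0.005, 0.0], 'position': [0.198, -0.513, 0.231], 'ee_rot': [[0.933, 0.361, -0.0], [0.361, -0.933, 0.001], [0.0, -0.001, -1.0]], 'ft_force': [0.466, 0.342, 0.314], 'moment': [-0.019, -0.01, -0.004], 'grasp_force': 0.0, 'grip_width': 1.003}
top 49.64984797560455 283.5791942154254 211.60483924650075 [0.503 0.002 1.045]
solder_spool 0.88 [267. 247.] 508 xy@top [0.457 0.086 0.036] z pct [0.005 0.036 0.039] rect [246. 266.] [23. 25.] 90.0
solder_spool 0.2 [245. 335.] 600 xy@top [ 0.507 -0.108  0.036] z pct [0.02  0.023 0.027] rect [339. 245.] [33. 19.] 4.6
heat_sink 0.72 [252. 405.] 350 xy@top [ 0.493 -0.265  0.024] z pct [0.005 0.014 0.026] rect [409. 252.] [19. 19.] 63.4
chip_programmer 0.67 [246. 337.] 552 xy@top [ 0.505 -0.114  0.022] z pct [0.02  0.023 0.027] rect [339. 244.] [31. 19.] 6.0
round_tray 0.95 [259. 410.] 1482 xy@top [ 0.475 -0.282  0.008] z pct [0.001 0.005 0.01 ] rect [408. 254.] [46. 46.] 90.0
square_tray 0.88 [254. 338.] 1193 xy@top [ 0.487 -0.116  0.008] z pct [0.001 0.005 0.01 ] rect [338. 244.] [43. 43.] 90.0
oblong_tray 0.59 [262. 246.] 1514 xy@top [0.466 0.092 0.008] z pct [0.001 0.005 0.009] rect [246. 263.] [36. 56.] 83.3
mat 0.65 [260. 161.] 1574 xy@top [0.471 0.287 0.004] z pct [0.001 0.004 0.007] rect [164. 259.] [41. 40.] 77.3
mat 0.54 [264. 243.] 1519 xy@top [0.463 0.098 0.004] z pct [0.001 0.005 0.01 ] rect [246. 263.] [37. 55.] 84.3
tape_roll 0.87 [174. 270.] 497 xy@top [0.668 0.038 0.018] z pct [0.011 0.018 0.021] rect [276. 179.] [29. 28.] 63.4
scene 52.653784175196954 276.17473086376543 207.98353673361115 [0.24  0.628 0.741]
```

```bash
python3 - <<'E'
import cv2
I=cv2.imread("pics/top0.png"); cv2.imwrite("pics/topc.png",cv2.resize(I[150:320,130:450],None,fx=2.5,fy=2.5,interpolation=cv2.INTER_CUBIC))
E
```

```text
(no output)
```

View pics/topc.png

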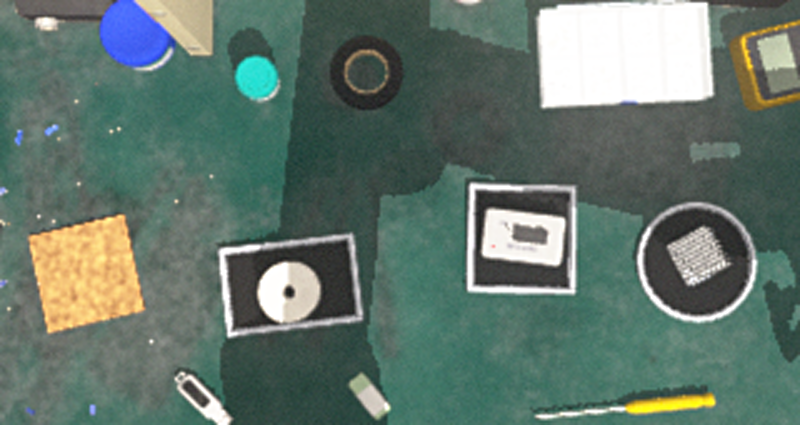

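View pics/scene0.png

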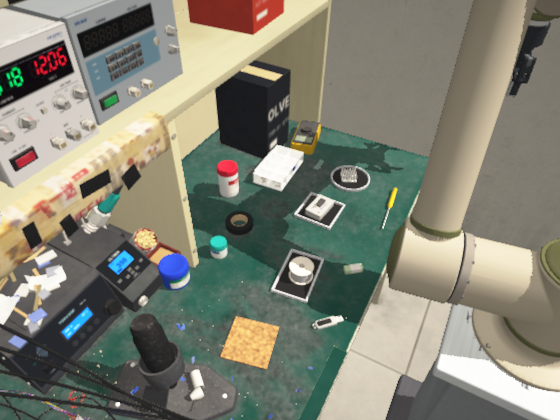

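The top crop shows the mat (86,273), the oblong tray (291,285) holding the spool (289,292), the square tray (522,238) holding the programmer (523,237), and the round tray (697,262) holding the heat sink (700,255). The jar and tape sit behind them. The scene view agrees, and the trays are clear of obstacles.

```bash
python3 - <<'E'
from h import *
Z=np.load("top0.npz"); W=cloud("top",Z["D"])
def P(c,z): return ray("top",((c[1]+.5)/2.5-.5+150,(c[0]+.5)/2.5-.5+130),z)[:2]
Q=dict(oblong=([(218,248),(354,235),(362,322),(229,336)],.008),square=([(469,183),(576,186),(575,293),(467,291)],.008),prog=([(485,208),(566,214),(560,266),(482,259)],.022),
 sink=([(667,241),(710,226),(731,268),(692,286)],.024),mat=([(29,235),(124,215),(144,310),(48,332)],.004),
 round=([(637,262),(697,202),(757,262),(697,322)],.008),spool=([(257,292),(289,260),(321,292),(289,324)],.036))
for k,(c,z) in Q.items():
    p=np.array([P(a,z) for a in c]); e=np.roll(p,-1,0)-p
    d1=e[0]-e[2]; d2=e[1]-e[3]
    print(k,np.round(p.mean(0),4),"sides",np.round(np.linalg.norm(e,axis=1),3),"diam",np.round(np.linalg.norm(p[0]-p[2]),3),"ang",round(np.arctan2(*d1[::-1]),3),round(np.arctan2(*d2[::-1]),3))
hm=(W[...,2]>.0135)&(Z["D"]>0)
for k,(c,z) in Q.items():
    if k in("prog","sink","spool"):
        m=np.array(c).mean(0); v,u=(m[1]+.5)/2.5-.5+150,(m[0]+.5)/2.5-.5+130
        s=np.zeros_like(hm); s[int(v)-17:int(v)+18,int(u)-18:int(u)+19]=1
        n,l,st,_=cv2.connectedComponentsWithStats((hm&s).astype(np.uint8)); b=1+st[1:,4].argmax(); w=W[l==b]
        rr=cv2.minAreaRect((w[:,:2]*1000).astype(np.float32)); print(k,"depth",np.round(w.mean(0),4),[np.round(x,1) for x in rr])
E
```

```text
oblong [0.4632 0.0918] sides [0.124 0.079 0.121 0.08 ] diam 0.147 ang -1.466 -3.022
square [ 0.5068 -0.1181] sides [0.098 0.097 0.098 0.098] diam 0.138 ang -1.589 3.123
prog [ 0.508  -0.1179] sides [0.073 0.047 0.07  0.046] diam 0.085 ang -1.647 3.05
sink [ 0.4922 -0.2756] sides [0.041 0.042 0.039 0.045] diam 0.062 ang -1.187 -2.666
mat [0.4733 0.2791] sides [0.089 0.089 0.089 0.09 ] diam 0.126 ang -1.35 -2.916
round [ 0.486  -0.2772] sides [0.078 0.076 0.078 0.076] diam 0.109 ang -0.792 -2.36
spool [0.4583 0.0908] sides [0.04 0.04 0.04 0.04] diam 0.057 ang -0.781 -2.345
prog depth [ 0.5087 -0.1172  0.0231] [array([ 508.7, -117.7]), array([72.3, 43.8]), np.float64(83.6)]
sink depth [ 0.4913 -0.276   0.021 ] [array([ 492.3, -276.3]), array([37.9, 40.5]), np.float64(28.5)]
spool depth [0.4582 0.092  0.0362] [array([458.2,  92.7]), array([50.7, 51.1]), np.float64(0.2)]
```

arm_command([
  {"linear":[0.77,-0.783,0],"rot":[0,0,0],"fingers":1},
  {"linear":[0.77,-0.783,0],"rot":[0,0,0],"fingers":1},
  {"linear":[0.77,-0.783,0],"rot":[0,0,0],"fingers":1},
  {"linear":[0.77,-0.783,0],"rot":[0,0,0],"fingers":1},
  {"linear":[0.77,-0.783,0],"rot":[0,0,0],"fingers":1},
  {"linear":[0.77,-0.783,0],"rot":[0,0,0],"fingers":1},
], newtons=40)

```text
clock: 1.05
position: [0.2864, -0.3068, 0.2316]
ee_rot: [[0.932, 0.363, 0.0], [0.363, -0.932, 0.001], [0.001, -0.001, -1.0]]
ft_force: [-0.8, -0.8, 0.2]
grip_width: 0.996
grasp_force: 0.0
```

arm_command([
  {"linear":[0.77,-0.783,0],"rot":[0,0,0],"fingers":1},
  {"linear":[0.77,-0.783,0],"rot":[0,0,0],"fingers":1},
  {"linear":[0.77,-0.783,0],"rot":[0,0,0],"fingers":1},
  {"linear":[0.77,-0.783,0],"rot":[0,0,0],"fingers":1},
  {"linear":[0.77,-0.783,0],"rot":[0,0,0],"fingers":1},
  {"linear":[0.77,-0.783,0],"rot":[0,0,0],"fingers":1},
])

```text
clock: 1.55
position: [0.3735, -0.1058, 0.2316]
ee_rot: [[0.931, 0.364, 0.001], [0.364, -0.931, 0.001], [0.001, -0.0, -1.0]]
ft_force: [-1.0, -1.1, -0.7]
grip_width: 0.998
grasp_force: 0.0
```

arm_command([
  {"linear":[0.77,-0.783,0.6],"rot":[0,0,0.53],"fingers":1},
  {"linear":[0.77,-0.783,0.6],"rot":[0,0,0.53],"fingers":1},
  {"linear":[0.77,-0.783,0.6],"rot":[0,0,0.53],"fingers":1},
  {"linear":[0.77,-0.783,0.6],"rot":[0,0,0.53],"fingers":1},
  {"linear":[0.77,-0.783,0.6],"rot":[0,0,0.53],"fingers":1},
  {"linear":[0.77,-0.783,0.6],"rot":[0,0,0.53],"fingers":1},
  {"linear":[0.77,-0.783,0.6],"rot":[0,0,0.53],"fingers":1},
  {"linear":[0.77,-0.783,0.6],"rot":[0,0,0.53],"fingers":1},
  {"linear":[0.77,-0.783,0.6],"rot":[0,0,0.53],"fingers":1},
])

```text
clock: 2.3
position: [0.4599, 0.0919, 0.1111]
ee_rot: [[0.994, 0.105, -0.001], [0.105, -0.994, -0.0], [-0.001, 0.0, -1.0]]
ft_force: [0.9, -1.2, 0.0]
grip_width: 1.001
grasp_force: 0.0
```

```bash
cat > go.py <<'E'
# go.py x y z yaw : step in tool axes (normalised) from the present pose
import sys; from h import *
s=r.observe(); R=np.array(s["ee_rot"]); p=np.array(s["position"])
print("t",round(s["clock"],2),"p",np.round(p,4),"yaw",round(np.arctan2(R[1,0],R[0,0]),3),"tz",np.round(R[:,2],3),"w",round(s["grip_width"],3),"gf",round(s["grasp_force"],1),"F",np.round(s["ft_force"],1),"gd",r.grip_depth)
a=list(map(float,sys.argv[1:]))
for i in range(0,len(a),4):
    x,y,z,w=a[i:i+4]; T=np.array([[np.cos(w),np.sin(w),0],[np.sin(w),-np.cos(w),0],[0,0,-1]])
    d=R.T@(np.array([x,y,z])-p); print("lin",np.round(d/.2,3),"rot",np.round(cv2.Rodrigues(R.T@T)[0].ravel()/.5,3),"rows",np.linalg.norm(d)/.0417)
E
python3 go.py .4583 .0915 .010 .105
```

```text
t 2.3 p [0.4599 0.0919 0.1111] yaw 0.105 tz [-0.001 -0.    -1.   ] w 1.001 gf 0.0 F [ 0.9 -1.2  0. ] gd 0.0187
lin [-0.008  0.001  0.505] rot [0.    0.002 0.001] rows 2.424559413736823
```

arm_command([
  {"linear":[-0.008,0,0.25],"fingers":0.7},
  {"linear":[-0.008,0,0.4],"fingers":0.7},
  {"linear":[-0.008,0,0.5],"fingers":0.7},
  {"linear":[-0.008,0,0.505],"fingers":0.7},
  {"linear":[-0.008,0,0.505],"fingers":0.7},
  {"linear":[-0.008,0,0.505],"fingers":0.7},
])

```text
invalid input
```

arm_command([
  {"linear":[0,0,0],"fingers":0},
  {"linear":[0,0,0],"fingers":0},
  {"linear":[0,0,0],"fingers":0},
  {"linear":[0,0,0],"fingers":0},
  {"linear":[0,0,0],"fingers":0},
  {"linear":[0,0,0],"fingers":0},
  {"linear":[0,0,0],"fingers":0},
  {"linear":[0,0,0],"fingers":0},
])

```text
invalid input
```

```bash
python3 go.py .4583 .0915 .08 .105 .4733 .2791 .08 .22;python3 - <<'E'
from h import *
for n in("top","scene"):
    I,D=imaging.snapshot(n); cv2.imwrite(f"pics/{n}1.png",I[...,::-1])
I=cv2.imread("pics/scene1.png"); cv2.imwrite("pics/s1c.png",cv2.resize(I[170:350,210:410],None,fx=3,fy=3,interpolation=cv2.INTER_CUBIC))
E
```

```text
t 2.3 p [0.4599 0.0919 0.1111] yaw 0.105 tz [-0.001 -0.    -1.   ] w 1.001 gf 0.0 F [ 0.9 -1.2  0. ] gd 0.0187
lin [-0.008  0.001  0.155] rot [0.    0.002 0.001] rows 0.7466331312128245
lin [ 0.165 -0.924  0.155] rot [ 0.     0.002 -0.229] rows 4.561987313289126
```

View pics/s1c.png

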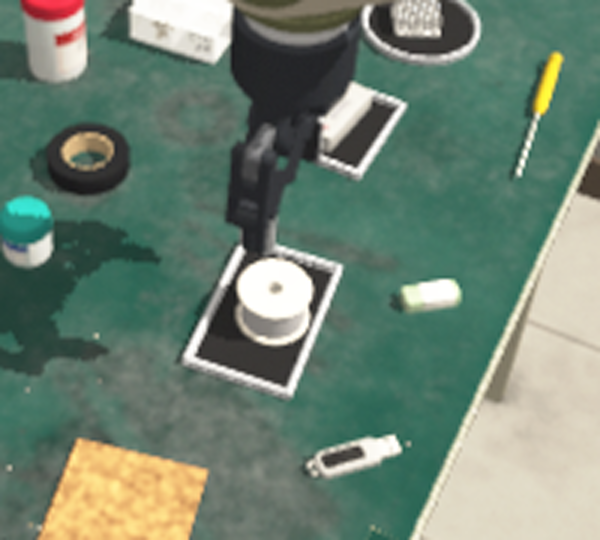

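The moves were refused because "rot" is required in every row. The crop shows the gripper still high above the spool, which stands at (275,300) in the oblong tray.

arm_command([
  {"linear":[-0.008,0,0.25],"rot":[0,0,0],"fingers":0.7},
  {"linear":[-0.008,0,0.4],"rot":[0,0,0],"fingers":0.7},
  {"linear":[-0.008,0,0.5],"rot":[0,0,0],"fingers":0.7},
  {"linear":[-0.008,0,0.505],"rot":[0,0,0],"fingers":0.7},
  {"linear":[-0.008,0,0.505],"rot":[0,0,0],"fingers":0.7},
  {"linear":[-0.008,0,0.505],"rot":[0,0,0],"fingers":0.7},
])

```text
clock: 2.9
position: [0.4592, 0.091, 0.0119]
ee_rot: [[0.995, 0.103, 0.003], [0.103, -0.995, -0.0], [0.003, 0.0, -1.0]]
ft_force: [-0.9, -0.0, 0.7]
grip_width: 0.851
grasp_force: 0.0
```

arm_command([
  {"linear":[0,0,0],"rot":[0,0,0],"fingers":0},
  {"linear":[0,0,0],"rot":[0,0,0],"fingers":0},
  {"linear":[0,0,0],"rot":[0,0,0],"fingers":0},
  {"linear":[0,0,0],"rot":[0,0,0],"fingers":0},
  {"linear":[0,0,0],"rot":[0,0,0],"fingers":0},
  {"linear":[0,0,0],"rot":[0,0,0],"fingers":0},
  {"linear":[0,0,0],"rot":[0,0,0],"fingers":0},
  {"linear":[0,0,0],"rot":[0,0,0],"fingers":0},
])

```text
clock: 3.57
position: [0.4591, 0.0914, 0.012]
ee_rot: [[0.995, 0.104, 0.003], [0.104, -0.995, -0.001], [0.003, 0.001, -1.0]]
ft_force: [-2.0, -1.6, 9.8]
grip_width: 0.597
grasp_force: 40.5
```

```bash
python3 go.py .4583 .0915 .08 .105 .4733 .2791 .08 .22;python3 - <<'E'
from h import *
I,D=imaging.snapshot("scene"); cv2.imwrite("pics/scene2.png",I[...,::-1])
I=I[...,::-1]; cv2.imwrite("pics/s2c.png",cv2.resize(I[210:310,250:350],None,fx=5,fy=5,interpolation=cv2.INTER_CUBIC))
E
```

```text
t 3.57 p [0.4591 0.0914 0.012 ] yaw 0.104 tz [ 0.003 -0.001 -1.   ] w 0.597 gf 40.5 F [-2.  -1.6  9.8] gd 0.0187
lin [-0.003 -0.001 -0.34 ] rot [ 0.002 -0.007 -0.002] rows 1.6299402037847885
lin [ 0.169 -0.926 -0.34 ] rot [ 0.002 -0.006 -0.232] rows 4.80009450514244
```

View pics/s2c.png

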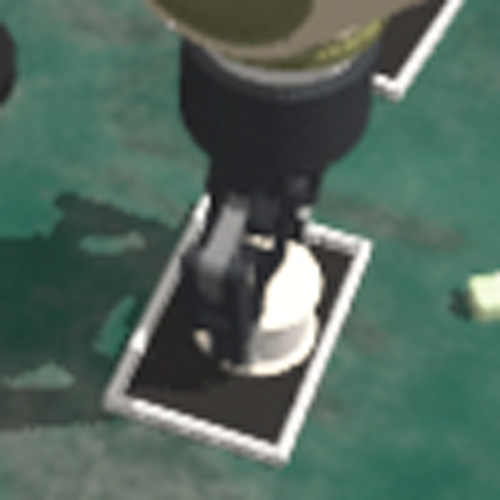

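The jaws hold the spool in the oblong tray (gripped width 51 mm, 40 N).

arm_command([
  {"linear":[0,0,-0.15],"rot":[0,0,0],"fingers":0},
  {"linear":[0,0,-0.3],"rot":[0,0,0],"fingers":0},
  {"linear":[0.02,-0.1,-0.34],"rot":[0,0,0],"fingers":0},
  {"linear":[0.05,-0.3,-0.34],"rot":[0,0,0],"fingers":0},
  {"linear":[0.09,-0.5,-0.34],"rot":[0,0,0],"fingers":0},
  {"linear":[0.13,-0.7,-0.34],"rot":[0,0,0],"fingers":0},
  {"linear":[0.16,-0.85,-0.34],"rot":[0,0,0],"fingers":0},
  {"linear":[0.169,-0.926,-0.34],"rot":[0,0,0],"fingers":0},
  {"linear":[0.169,-0.926,-0.34],"rot":[0,0,0],"fingers":0},
  {"linear":[0.169,-0.926,-0.34],"rot":[0,0,0],"fingers":0},
])

```text
clock: 4.45
position: [0.4723, 0.2797, 0.0788]
ee_rot: [[0.994, 0.105, 0.0], [0.105, -0.994, -0.0], [0.0, 0.0, -1.0]]
ft_force: [-0.3, -0.9, -1.8]
grip_width: 0.595
grasp_force: 44.0
```

arm_command([
  {"linear":[0,0,0.12],"rot":[0,0,0],"fingers":0},
  {"linear":[0,0,0.22],"rot":[0,0,0],"fingers":0},
  {"linear":[0,0,0.3],"rot":[0,0,0],"fingers":0},
  {"linear":[0,0,0.33],"rot":[0,0,0],"fingers":0},
  {"linear":[0,0,0.338],"rot":[0,0,0],"fingers":0},
  {"linear":[0,0,0.338],"rot":[0,0,0],"fingers":0},
  {"linear":[0,0,0.338],"rot":[0,0,0],"fingers":0},
])

```text
clock: 5.03
position: [0.473, 0.2783, 0.0118]
ee_rot: [[0.995, 0.103, 0.001], [0.103, -0.995, -0.0], [0.001, 0.0, -1.0]]
ft_force: [-1.5, -1.8, 4.2]
grip_width: 0.599
grasp_force: 45.1
```

```bash
python3 go.py .4733 .2791 .012 .105
```

```text
t 5.03 p [0.473  0.2783 0.0118] yaw 0.103 tz [ 0.001 -0.    -1.   ] w 0.599 gf 45.1 F [-1.5 -1.8  4.2] gd 0.0187
lin [ 0.002 -0.004 -0.001] rot [ 0.    -0.001 -0.005] rows 0.02164966062273443
```

arm_command([
  {"linear":[0,0,0],"rot":[0,0,0],"fingers":0.6},
  {"linear":[0,0,0],"rot":[0,0,0],"fingers":0.8},
  {"linear":[0,0,0],"rot":[0,0,0],"fingers":0.8},
  {"linear":[0,0,0],"rot":[0,0,0],"fingers":0.8},
  {"linear":[0,0,-0.1],"rot":[0,0,0],"fingers":0.8},
  {"linear":[0,0,-0.25],"rot":[0,0,0],"fingers":0.8},
  {"linear":[0,0,-0.45],"rot":[0,0,0],"fingers":0.8},
  {"linear":[0,0,-0.45],"rot":[0,0,0],"fingers":0.8},
  {"linear":[0,0,-0.45],"rot":[0,0,0],"fingers":0.8},
])

```text
clock: 5.78
position: [0.4735, 0.2797, 0.1026]
ee_rot: [[0.995, 0.104, 0.004], [0.104, -0.995, 0.001], [0.004, -0.001, -1.0]]
ft_force: [-0.2, -0.4, -0.5]
grip_width: 0.903
grasp_force: 0.0
```

```bash
sed -i 's/^    d=R.T@(np.array(\[x,y,z\])-p);\(.*\)$/    d=R.T@(np.array([x,y,z])-p);\1; R=T; p=np.array([x,y,z])/' go.py
python3 go.py .485 .146 .1 .563 .497 .014 .1 1.022 .508 -.118 .1 1.48
```

```text
t 5.78 p [0.4735 0.2797 0.1026] yaw 0.104 tz [ 0.004  0.001 -1.   ] w 0.903 gf 0.0 F [-0.2 -0.4 -0.5] gd 0.0187
lin [-0.012  0.671  0.012] rot [ 0.    -0.009 -0.918] rows 3.21779317052657
lin [-0.302  0.59   0.   ] rot [ 0.     0.    -0.918] rows 3.1785211560251105
lin [-0.534  0.391  0.   ] rot [ 0.     0.    -0.916] rows 3.176439816947608
```

arm_command([
  {"linear":[-0.012,0.671,0],"rot":[0,0,-0.918],"fingers":0.8},
  {"linear":[-0.012,0.671,0],"rot":[0,0,-0.918],"fingers":0.8},
  {"linear":[-0.012,0.671,0],"rot":[0,0,-0.918],"fingers":0.8},
  {"linear":[-0.012,0.671,0],"rot":[0,0,-0.918],"fingers":0.8},
  {"linear":[-0.012,0.671,0],"rot":[0,0,-0.918],"fingers":0.8},
])

```text
clock: 6.2
position: [0.484, 0.1421, 0.0995]
ee_rot: [[0.844, 0.537, -0.002], [0.537, -0.844, -0.001], [-0.003, -0.001, -1.0]]
ft_force: [-0.1, -0.0, 0.2]
grip_width: 0.898
grasp_force: 0.0
```

arm_command([
  {"linear":[-0.302,0.59,0],"rot":[0,0,-0.918],"fingers":0.8},
  {"linear":[-0.302,0.59,0],"rot":[0,0,-0.918],"fingers":0.8},
  {"linear":[-0.302,0.59,0],"rot":[0,0,-0.918],"fingers":0.8},
  {"linear":[-0.302,0.59,0],"rot":[0,0,-0.918],"fingers":0.8},
  {"linear":[-0.302,0.59,0],"rot":[0,0,-0.918],"fingers":0.8},
])

```text
clock: 6.62
position: [0.4963, 0.0103, 0.0997]
ee_rot: [[0.52, 0.854, -0.001], [0.854, -0.52, -0.0], [-0.001, -0.001, -1.0]]
ft_force: [0.8, 0.1, -0.4]
grip_width: 0.896
grasp_force: 0.0
```

arm_command([
  {"linear":[-0.534,0.391,0],"rot":[0,0,-0.916],"fingers":0.8},
  {"linear":[-0.534,0.391,0],"rot":[0,0,-0.916],"fingers":0.8},
  {"linear":[-0.534,0.391,0],"rot":[0,0,-0.916],"fingers":0.8},
  {"linear":[-0.534,0.391,0],"rot":[0,0,-0.916],"fingers":0.8},
  {"linear":[-0.534,0.391,0],"rot":[0,0,-0.916],"fingers":0.8},
  {"linear":[-0.534,0.391,0],"rot":[0,0,-0.916],"fingers":0.8},
  {"linear":[-0.534,0.391,0],"rot":[0,0,-0.916],"fingers":0.8},
])

```text
clock: 7.2
position: [0.5067, -0.117, 0.1]
ee_rot: [[0.093, 0.996, -0.002], [0.996, -0.093, 0.001], [0.001, -0.002, -1.0]]
ft_force: [-0.7, 0.0, 0.2]
grip_width: 0.896
grasp_force: 0.0
```

```bash
python3 go.py .508 -.118 .010 1.48
```

```text
t 7.2 p [ 0.5067 -0.117   0.1   ] yaw 1.477 tz [-0.002  0.001 -1.   ] w 0.896 gf 0.0 F [-0.7  0.   0.2] gd 0.0187
lin [-0.005  0.008  0.45 ] rot [-0.003 -0.002 -0.005] rows 2.1585932013922604
```

arm_command([
  {"linear":[-0.005,0.008,0.2],"rot":[0,0,0],"fingers":0.6},
  {"linear":[-0.005,0.008,0.35],"rot":[0,0,0],"fingers":0.6},
  {"linear":[-0.005,0.008,0.44],"rot":[0,0,0],"fingers":0.6},
  {"linear":[-0.005,0.008,0.45],"rot":[0,0,0],"fingers":0.6},
  {"linear":[-0.005,0.008,0.45],"rot":[0,0,0],"fingers":0.6},
  {"linear":[-0.005,0.008,0.45],"rot":[0,0,0],"fingers":0.6},
])

```text
clock: 7.7
position: [0.5091, -0.1189, 0.0117]
ee_rot: [[0.091, 0.996, 0.001], [0.996, -0.091, -0.0], [-0.0, 0.001, -1.0]]
ft_force: [0.5, -0.2, 0.3]
grip_width: 0.799
grasp_force: 0.0
```

arm_command([
  {"linear":[0,0,0],"rot":[0,0,0],"fingers":0},
  {"linear":[0,0,0],"rot":[0,0,0],"fingers":0},
  {"linear":[0,0,0],"rot":[0,0,0],"fingers":0},
  {"linear":[0,0,0],"rot":[0,0,0],"fingers":0},
  {"linear":[0,0,0],"rot":[0,0,0],"fingers":0},
  {"linear":[0,0,0],"rot":[0,0,0],"fingers":0},
  {"linear":[0,0,0],"rot":[0,0,0],"fingers":0},
  {"linear":[0,0,0],"rot":[0,0,0],"fingers":0},
])

```text
clock: 8.37
position: [0.5092, -0.1195, 0.0122]
ee_rot: [[0.091, 0.996, 0.002], [0.996, -0.091, -0.001], [-0.001, 0.002, -1.0]]
ft_force: [-0.0, 2.8, 6.7]
grip_width: 0.51
grasp_force: 26.1
```

arm_command([
  {"linear":[0,0,-0.1],"rot":[0,0,0],"fingers":0},
  {"linear":[0,0,-0.25],"rot":[0,0,0],"fingers":0},
  {"linear":[0,0,-0.35],"rot":[0,0,0],"fingers":0},
  {"linear":[0,0,-0.35],"rot":[0,0,0],"fingers":0},
  {"linear":[0,0,-0.35],"rot":[0,0,0],"fingers":0},
])

```text
clock: 8.78
position: [0.5089, -0.1197, 0.0819]
ee_rot: [[0.091, 0.996, 0.003], [0.996, -0.091, -0.001], [-0.001, 0.003, -1.0]]
ft_force: [-0.4, 0.3, -0.9]
grip_width: 0.507
grasp_force: 25.9
```

```bash
python3 - <<'E'
from h import *
for n in ("scene","top"):
    I,D=imaging.snapshot(n); I=I[...,::-1]; cv2.imwrite(f"pics/{n}3.png",I)
    if n=="scene": cv2.imwrite("pics/s3c.png",cv2.resize(I[150:300,230:430],None,fx=4,fy=4,interpolation=cv2.INTER_CUBIC))
E
python3 go.py .4632 .0918 .08 1.666
```

```text
t 8.88 p [ 0.5081 -0.1193  0.0802] yaw 1.48 tz [-0.001  0.    -1.   ] w 0.505 gf 25.9 F [-0.8  0.4 -0.7] gd 0.0187
lin [ 1.031 -0.32   0.002] rot [-0.002 -0.001 -0.373] rows 5.175090009072761
```

View pics/s3c.png

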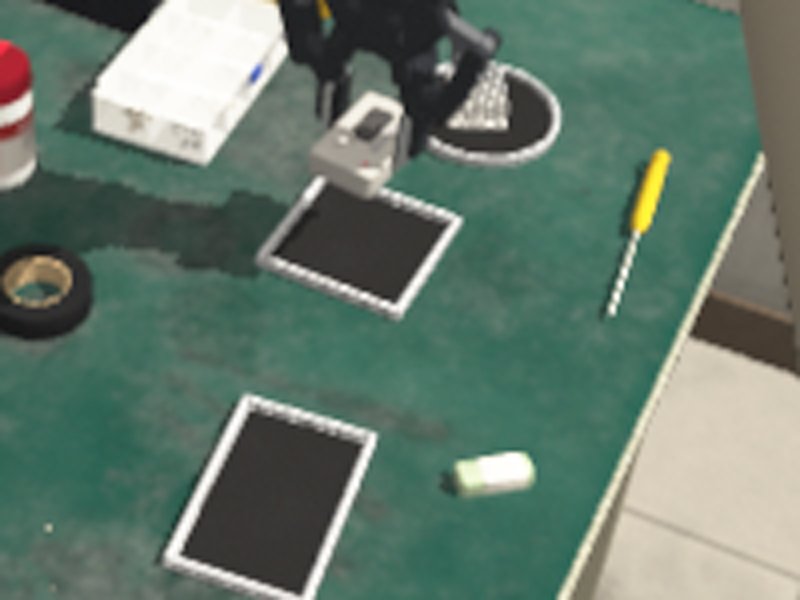

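The programmer is held level above the square tray at (357,140), and the oblong tray is empty at (275,500). I'll tighten the grip, since 43 mm is just at the commanded opening, and carry it over.

arm_command([
  {"linear":[0,0,-0.05],"rot":[0,0,0],"fingers":-1},
  {"linear":[0,0,-0.05],"rot":[0,0,0],"fingers":-1},
  {"linear":[0.1,-0.03,-0.05],"rot":[0,0,-0.03],"fingers":-1},
  {"linear":[0.25,-0.08,-0.05],"rot":[0,0,-0.1],"fingers":-1},
  {"linear":[0.45,-0.14,-0.05],"rot":[0,0,-0.2],"fingers":-1},
  {"linear":[0.65,-0.2,-0.05],"rot":[0,0,-0.3],"fingers":-1},
  {"linear":[0.85,-0.26,-0.05],"rot":[0,0,-0.37],"fingers":-1},
  {"linear":[1.0,-0.32,-0.05],"rot":[0,0,-0.373],"fingers":-1},
  {"linear":[1.0,-0.32,-0.05],"rot":[0,0,-0.373],"fingers":-1},
  {"linear":[1.0,-0.32,-0.05],"rot":[0,0,-0.373],"fingers":-1},
])

```text
clock: 9.72
position: [0.4623, 0.0867, 0.09]
ee_rot: [[-0.098, 0.995, -0.001], [0.995, 0.098, -0.0], [0.0, -0.001, -1.0]]
ft_force: [-0.5, -0.7, -0.1]
grip_width: 0.501
grasp_force: 41.3
```

```bash
python3 go.py .4632 .0918 .08 1.666; python3 - <<'E'
from h import *
for n in ("scene","top"):
    I,D=imaging.snapshot(n); np.savez(n+"4.npz",I=I,D=D); I=I[...,::-1]; cv2.imwrite(f"pics/{n}4.png",I)
    if n=="scene": a=cv2.resize(I[200:310,240:350],(500,500),interpolation=cv2.INTER_CUBIC)
    else: b=cv2.resize(I[210:310,190:290],(300,300),interpolation=cv2.INTER_CUBIC)
o=np.zeros((500,800,3),np.uint8); o[:,:500]=a; o[:300,500:]=b; cv2.imwrite("pics/c4.png",o)
E
```

```text
t 9.72 p [0.4623 0.0867 0.09  ] yaw 1.669 tz [-0.001 -0.    -1.   ] w 0.501 gf 41.3 F [-0.5 -0.7 -0.1] gd 0.0187
lin [0.025 0.007 0.05 ] rot [-0.003 -0.     0.007] rows 0.2695377521532162
```

View pics/c4.png

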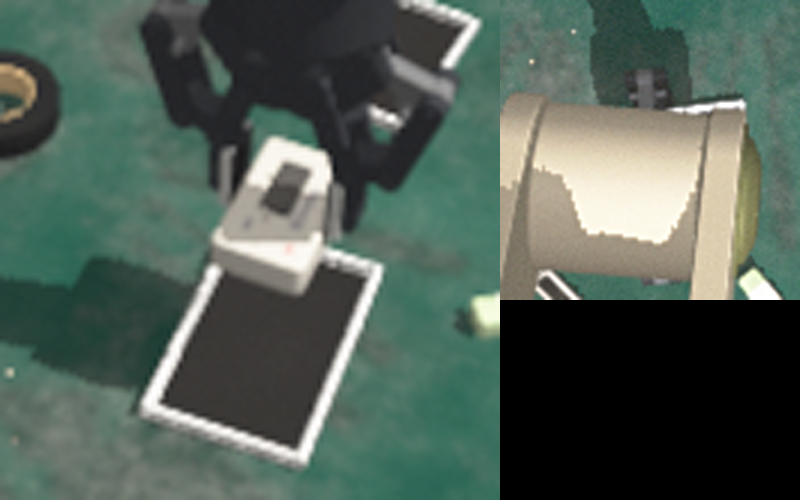

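The programmer is held upright at (280,215) over the oblong tray, with its long side along the tray's. I'll lower it.

arm_command([
  {"linear":[0.018,0.007,0.12],"rot":[0,0,0],"fingers":-1},
  {"linear":[0.018,0.007,0.25],"rot":[0,0,0],"fingers":-1},
  {"linear":[0.018,0.007,0.33],"rot":[0,0,0],"fingers":-1},
  {"linear":[0.018,0.007,0.37],"rot":[0,0,0],"fingers":-1},
  {"linear":[0.018,0.007,0.385],"rot":[0,0,0],"fingers":-1},
  {"linear":[0.018,0.007,0.395],"rot":[0,0,0],"fingers":-1},
  {"linear":[0.018,0.007,0.395],"rot":[0,0,0],"fingers":-1},
  {"linear":[0.018,0.007,0.395],"rot":[0,0,0],"fingers":-1},
])

```text
clock: 10.48
position: [0.4648, 0.0887, 0.0125]
ee_rot: [[-0.095, 0.996, 0.002], [0.996, 0.095, -0.0], [-0.0, 0.002, -1.0]]
ft_force: [-0.3, -0.5, -1.5]
grip_width: 0.499
grasp_force: 41.3
```

arm_command([
  {"linear":[0.005,0,0.005],"rot":[0,0,0],"fingers":-1},
  {"linear":[0.005,0,0.01],"rot":[0,0,0],"fingers":-1},
  {"linear":[0.005,0,0.01],"rot":[0,0,0],"fingers":-1},
])

```text
clock: 10.73
position: [0.465, 0.0891, 0.0122]
ee_rot: [[-0.096, 0.995, 0.003], [0.995, 0.096, -0.002], [-0.002, 0.003, -1.0]]
ft_force: [-6.0, -8.0, 27.8]
grip_width: 0.501
grasp_force: 44.3
```

It is on the floor now (28 N). I'll back off slightly, release and rise.

arm_command([
  {"linear":[0,0,-0.008],"rot":[0,0,0],"fingers":-1},
  {"linear":[0,0,-0.008],"rot":[0,0,0],"fingers":0.3},
  {"linear":[0,0,-0.008],"rot":[0,0,0],"fingers":0.5},
  {"linear":[0,0,-0.01],"rot":[0,0,0],"fingers":0.6},
  {"linear":[0,0,-0.01],"rot":[0,0,0],"fingers":0.6},
  {"linear":[0,0,-0.01],"rot":[0,0,0],"fingers":0.6},
  {"linear":[0,0,-0.15],"rot":[0,0,0],"fingers":0.6},
  {"linear":[0,0,-0.35],"rot":[0,0,0],"fingers":0.6},
  {"linear":[0,0,-0.45],"rot":[0,0,0],"fingers":0.6},
  {"linear":[0,0,-0.45],"rot":[0,0,0],"fingers":0.6},
])

```text
clock: 11.57
position: [0.4659, 0.0902, 0.1035]
ee_rot: [[-0.096, 0.995, 0.008], [0.995, 0.096, -0.0], [-0.001, 0.008, -1.0]]
ft_force: [0.4, -0.4, 0.4]
grip_width: 0.799
grasp_force: 0.0
```

```bash
python3 go.py .473 -.03 .1 1.27 .482 -.15 .1 .86 .492 -.276 .1 .45
```

```text
t 11.57 p [0.4659 0.0902 0.1035] yaw 1.667 tz [ 0.008 -0.    -1.   ] w 0.799 gf 0.0 F [ 0.4 -0.4  0.4] gd 0.0187
lin [-0.602 -0.022  0.018] rot [ 0.015 -0.001  0.793] rows 2.8891990038185953
lin [-0.56   0.221  0.   ] rot [0.   0.   0.82] rows 2.8857800172851196
lin [-0.445  0.449  0.   ] rot [0.   0.   0.82] rows 3.0310839921966357
```

arm_command([
  {"linear":[-0.6,-0.022,0],"rot":[0,0,0.793],"fingers":0.6},
  {"linear":[-0.6,-0.022,0],"rot":[0,0,0.793],"fingers":0.6},
  {"linear":[-0.6,-0.022,0],"rot":[0,0,0.793],"fingers":0.6},
  {"linear":[-0.6,-0.022,0],"rot":[0,0,0.793],"fingers":0.6},
  {"linear":[-0.6,-0.022,0],"rot":[0,0,0.793],"fingers":0.6},
])

```text
clock: 11.98
position: [0.4708, -0.0311, 0.0989]
ee_rot: [[0.3, 0.954, -0.001], [0.954, -0.3, 0.001], [0.0, -0.001, -1.0]]
ft_force: [0.4, 0.6, 0.6]
grip_width: 0.799
grasp_force: 0.0
```

arm_command([
  {"linear":[-0.56,0.221,0],"rot":[0,0,0.82],"fingers":0.6},
  {"linear":[-0.56,0.221,0],"rot":[0,0,0.82],"fingers":0.6},
  {"linear":[-0.56,0.221,0],"rot":[0,0,0.82],"fingers":0.6},
  {"linear":[-0.56,0.221,0],"rot":[0,0,0.82],"fingers":0.6},
  {"linear":[-0.56,0.221,0],"rot":[0,0,0.82],"fingers":0.6},
])

```text
clock: 12.4
position: [0.4799, -0.15, 0.099]
ee_rot: [[0.654, 0.757, -0.001], [0.757, -0.654, 0.001], [0.0, -0.001, -1.0]]
ft_force: [0.3, 0.1, 0.4]
grip_width: 0.798
grasp_force: 0.0
```

```bash
python3 go.py .492 -.276 .1 .45; python3 - <<'E'
from h import *
for n in ("scene","top"):
    I,D=imaging.snapshot(n); np.savez(n+"5.npz",I=I,D=D); I=I[...,::-1]; cv2.imwrite(f"pics/{n}5.png",I)
    if n=="scene": a=cv2.resize(I[160:200,325:375],(500,400),interpolation=cv2.INTER_CUBIC)
    else: b=cv2.resize(I[210:310,190:290],(300,300),interpolation=cv2.INTER_CUBIC); c=cv2.resize(I[235:275,390:430],(250,250),interpolation=cv2.INTER_CUBIC)
o=np.zeros((560,800,3),np.uint8); o[:400,:500]=a; o[:300,500:]=b; o[305:555,525:775]=c; cv2.imwrite("pics/c5.png",o)
E
```

```text
t 12.4 p [ 0.4799 -0.15    0.099 ] yaw 0.859 tz [-0.001  0.001 -1.   ] w 0.798 gf 0.0 F [0.3 0.1 0.4] gd 0.0187
lin [-0.437  0.457 -0.006] rot [-0.003  0.     0.817] rows 3.035218992130431
```

View pics/c5.png

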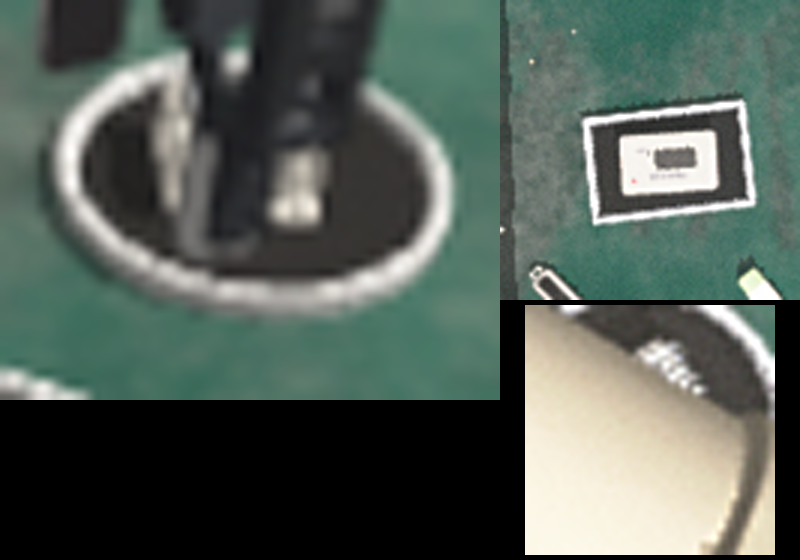

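The programmer lies flat in the middle of the oblong tray (668,163 in the inset). The heat sink is untouched. I'll go and grip it.

arm_command([
  {"linear":[-0.437,0.457,0],"rot":[0,0,0.817],"fingers":0.6},
  {"linear":[-0.437,0.457,0],"rot":[0,0,0.817],"fingers":0.6},
  {"linear":[-0.437,0.457,0],"rot":[0,0,0.817],"fingers":0.6},
  {"linear":[-0.437,0.457,0],"rot":[0,0,0.817],"fingers":0.6},
  {"linear":[-0.437,0.457,0],"rot":[0,0,0.817],"fingers":0.6},
  {"linear":[-0.437,0.457,0],"rot":[0,0,0.817],"fingers":0.6},
  {"linear":[-0.437,0.457,0],"rot":[0,0,0.817],"fingers":0.6},
])

```text
clock: 13.08
position: [0.4923, -0.2735, 0.0996]
ee_rot: [[0.898, 0.44, -0.001], [0.44, -0.898, 0.001], [-0.0, -0.001, -1.0]]
ft_force: [-0.1, -0.3, 0.2]
grip_width: 0.804
grasp_force: 0.0
```

```bash
python3 go.py .492 -.276 .010 .45
```

```text
t 13.08 p [ 0.4923 -0.2735  0.0996] yaw 0.456 tz [-0.001  0.001 -1.   ] w 0.804 gf 0.0 F [-0.1 -0.3  0.2] gd 0.0187
lin [-0.007  0.011  0.448] rot [-0.002  0.     0.012] rows 2.150315742163937
```

arm_command([
  {"linear":[-0.006,0.011,0.2],"rot":[0,0,0.01],"fingers":0.6},
  {"linear":[-0.006,0.011,0.35],"rot":[0,0,0.01],"fingers":0.6},
  {"linear":[-0.006,0.011,0.44],"rot":[0,0,0.01],"fingers":0.6},
  {"linear":[-0.006,0.011,0.45],"rot":[0,0,0.01],"fingers":0.6},
  {"linear":[-0.006,0.011,0.45],"rot":[0,0,0.01],"fingers":0.6},
  {"linear":[-0.006,0.011,0.45],"rot":[0,0,0.01],"fingers":0.6},
])

```text
clock: 13.58
position: [0.4928, -0.2778, 0.011]
ee_rot: [[0.901, 0.433, 0.001], [0.433, -0.901, -0.001], [0.001, 0.002, -1.0]]
ft_force: [0.7, 0.4, -0.8]
grip_width: 0.801
grasp_force: 0.0
```

arm_command([
  {"linear":[0,0,0],"rot":[0,0,0],"fingers":-1},
  {"linear":[0,0,0],"rot":[0,0,0],"fingers":-1},
  {"linear":[0,0,0],"rot":[0,0,0],"fingers":-1},
  {"linear":[0,0,0],"rot":[0,0,0],"fingers":-1},
  {"linear":[0,0,0],"rot":[0,0,0],"fingers":-1},
  {"linear":[0,0,0],"rot":[0,0,0],"fingers":-1},
  {"linear":[0,0,0],"rot":[0,0,0],"fingers":-1},
  {"linear":[0,0,0],"rot":[0,0,0],"fingers":-1},
], newtons=30)

```text
clock: 14.25
position: [0.4926, -0.2784, 0.0112]
ee_rot: [[0.902, 0.432, 0.002], [0.432, -0.902, -0.001], [0.001, 0.002, -1.0]]
ft_force: [-0.0, 0.9, 6.4]
grip_width: 0.462
grasp_force: 29.9
```

arm_command([
  {"linear":[0,0,-0.1],"rot":[0,0,0],"fingers":-1},
  {"linear":[0,0,-0.2],"rot":[0,0,0],"fingers":-1},
  {"linear":[0,0,-0.3],"rot":[0,0,0],"fingers":-1},
  {"linear":[0,0,-0.35],"rot":[0,0,0],"fingers":-1},
  {"linear":[0,0,-0.35],"rot":[0,0,0],"fingers":-1},
])

```text
clock: 14.67
position: [0.493, -0.2788, 0.0822]
ee_rot: [[0.902, 0.432, 0.004], [0.432, -0.902, -0.003], [0.002, 0.005, -1.0]]
ft_force: [0.3, 0.3, -0.2]
grip_width: 0.461
grasp_force: 30.7
```

```bash
python3 - <<'E'
from h import *
I,D=imaging.snapshot("scene"); I=I[...,::-1]
cv2.imwrite("pics/s6c.png",cv2.resize(I[120:220,300:400],None,fx=5,fy=5,interpolation=cv2.INTER_CUBIC))
E
python3 go.py .507 -.118 .09 -.02
```

```text
t 14.72 p [ 0.4924 -0.2783  0.0805] yaw 0.446 tz [ 0.002 -0.001 -1.   ] w 0.455 gf 30.7 F [-0.9  0.1 -1. ] gd 0.0187
lin [ 0.412 -0.692 -0.048] rot [ 0.004 -0.003  0.933] rows 3.867889155636087
```

View pics/s6c.png

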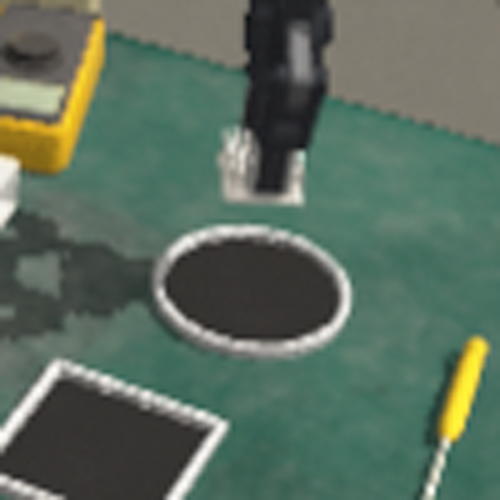

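The heat sink is held level at (262,170) above the empty round tray.

arm_command([
  {"linear":[0.1,-0.17,-0.05],"rot":[0,0,0.2],"fingers":-1},
  {"linear":[0.2,-0.34,-0.05],"rot":[0,0,0.4],"fingers":-1},
  {"linear":[0.3,-0.51,-0.05],"rot":[0,0,0.6],"fingers":-1},
  {"linear":[0.37,-0.63,-0.05],"rot":[0,0,0.8],"fingers":-1},
  {"linear":[0.412,-0.692,-0.05],"rot":[0,0,0.933],"fingers":-1},
  {"linear":[0.412,-0.692,-0.05],"rot":[0,0,0.933],"fingers":-1},
  {"linear":[0.412,-0.692,-0.05],"rot":[0,0,0.933],"fingers":-1},
  {"linear":[0.412,-0.692,-0.05],"rot":[0,0,0.933],"fingers":-1},
])

```text
clock: 15.38
position: [0.5065, -0.1184, 0.0891]
ee_rot: [[1.0, -0.019, -0.001], [-0.019, -1.0, 0.0], [-0.001, -0.0, -1.0]]
ft_force: [0.8, -0.2, -1.0]
grip_width: 0.46
grasp_force: 30.7
```

```bash
python3 go.py .507 -.118 .011 -.02
```

```text
t 15.38 p [ 0.5065 -0.1184  0.0891] yaw -0.019 tz [-0.001  0.    -1.   ] w 0.46 gf 30.7 F [ 0.8 -0.2 -1. ] gd 0.0187
lin [ 0.003 -0.002  0.39 ] rot [-0.     0.002  0.002] rows 1.871905032515773
```

arm_command([
  {"linear":[0,0,0.12],"rot":[0,0,0],"fingers":-1},
  {"linear":[0,0,0.25],"rot":[0,0,0],"fingers":-1},
  {"linear":[0,0,0.33],"rot":[0,0,0],"fingers":-1},
  {"linear":[0,0,0.37],"rot":[0,0,0],"fingers":-1},
  {"linear":[0,0,0.385],"rot":[0,0,0],"fingers":-1},
  {"linear":[0,0,0.393],"rot":[0,0,0],"fingers":-1},
  {"linear":[0,0,0.393],"rot":[0,0,0],"fingers":-1},
  {"linear":[0,0,0.393],"rot":[0,0,0],"fingers":-1},
])

```text
clock: 16.05
position: [0.5072, -0.1181, 0.0119]
ee_rot: [[1.0, -0.02, 0.002], [-0.02, -1.0, -0.001], [0.002, 0.001, -1.0]]
ft_force: [0.7, 0.0, -0.1]
grip_width: 0.457
grasp_force: 30.7
```

arm_command([
  {"linear":[0,0,0.005],"rot":[0,0,0],"fingers":-1},
  {"linear":[0,0,0.006],"rot":[0,0,0],"fingers":-1},
  {"linear":[0,0,0.006],"rot":[0,0,0],"fingers":-1},
])

```text
clock: 16.3
position: [0.5073, -0.118, 0.0111]
ee_rot: [[1.0, -0.02, 0.002], [-0.02, -1.0, -0.001], [0.002, 0.001, -1.0]]
ft_force: [-1.4, 0.9, 8.7]
grip_width: 0.459
grasp_force: 31.4
```

Contact (8.7 N). I'll release it, rise and return to the spool on the mat.

arm_command([
  {"linear":[0,0,0],"rot":[0,0,0],"fingers":0.2},
  {"linear":[0,0,0],"rot":[0,0,0],"fingers":0.4},
  {"linear":[0,0,-0.005],"rot":[0,0,0],"fingers":0.6},
  {"linear":[0,0,-0.005],"rot":[0,0,0],"fingers":0.6},
  {"linear":[0,0,-0.005],"rot":[0,0,0],"fingers":0.6},
  {"linear":[0,0,-0.1],"rot":[0,0,0],"fingers":0.6},
  {"linear":[0,0,-0.3],"rot":[0,0,0],"fingers":0.6},
  {"linear":[0,0,-0.45],"rot":[0,0,0],"fingers":0.6},
  {"linear":[0,0,-0.45],"rot":[0,0,0],"fingers":0.6},
])

```text
clock: 17.05
position: [0.509, -0.1187, 0.1052]
ee_rot: [[1.0, -0.02, 0.009], [-0.02, -1.0, -0.004], [0.009, 0.004, -1.0]]
ft_force: [1.0, -1.3, 1.1]
grip_width: 0.799
grasp_force: 0.0
```

```bash
python3 go.py .49 .082 .1 .05 .473 .279 .1 .105; python3 - <<'E'
from h import *
for n in ("scene","top"):
    I,D=imaging.snapshot(n); I=I[...,::-1]
    if n=="scene": a=cv2.resize(I[160:300,240:400],(480,420),interpolation=cv2.INTER_CUBIC)
    else:
        W=cloud(n,D); m=((W[...,2]>.025)&(W[...,2]<.045)&(abs(W[...,0]-.473)<.05)&(abs(W[...,1]-.279)<.05)); w=W[m]*1000
        print("spool",np.round(w.mean(0),1),len(w),cv2.minEnclosingCircle(w[:,:2].astype(np.float32)))
        b=cv2.resize(I[210:310,130:230],(300,300),interpolation=cv2.INTER_CUBIC)
o=np.zeros((420,800,3),np.uint8); o[:,:480]=a; o[:300,500:]=b; cv2.imwrite("pics/c7.png",o)
E
```

```text
t 17.05 p [ 0.509  -0.1187  0.1052] yaw -0.02 tz [ 0.009 -0.004 -1.   ] w 0.799 gf 0.0 F [ 1.  -1.3  1.1] gd 0.0187
lin [-0.115 -1.001  0.021] rot [ 0.009 -0.017 -0.14 ] rows 4.835926424017122
lin [-0.036 -0.988  0.   ] rot [ 0.    0.   -0.11] rows 4.741777986829874
spool [472.2 278.6  36.1] 435 ((472.13397216796875, 278.7830505371094), 26.517480850219727)
```

View pics/c7.png

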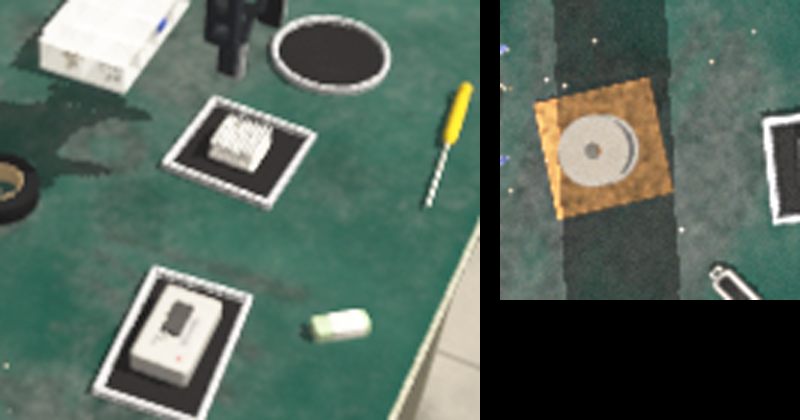

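The programmer (178,335) and heat sink (240,140) sit flat and centred in their trays. The spool is upright on the mat at (0.472, 0.279).

arm_command([
  {"linear":[-0.115,-1.0,0],"rot":[0,0,-0.14],"fingers":0.7},
  {"linear":[-0.115,-1.0,0],"rot":[0,0,-0.14],"fingers":0.7},
  {"linear":[-0.115,-1.0,0],"rot":[0,0,-0.14],"fingers":0.7},
  {"linear":[-0.115,-1.0,0],"rot":[0,0,-0.14],"fingers":0.7},
  {"linear":[-0.115,-1.0,0],"rot":[0,0,-0.14],"fingers":0.7},
  {"linear":[-0.115,-1.0,0],"rot":[0,0,-0.14],"fingers":0.7},
])

```text
clock: 17.65
position: [0.4856, 0.0877, 0.0985]
ee_rot: [[0.998, 0.055, -0.004], [0.055, -0.998, 0.001], [-0.004, -0.002, -1.0]]
ft_force: [-0.3, 0.8, -0.9]
grip_width: 0.846
grasp_force: 0.0
```

arm_command([
  {"linear":[-0.038,-0.985,0],"rot":[0,0,-0.11],"fingers":0.7},
  {"linear":[-0.038,-0.985,0],"rot":[0,0,-0.11],"fingers":0.7},
  {"linear":[-0.038,-0.985,0],"rot":[0,0,-0.11],"fingers":0.7},
  {"linear":[-0.038,-0.985,0],"rot":[0,0,-0.11],"fingers":0.7},
  {"linear":[-0.038,-0.985,0],"rot":[0,0,-0.11],"fingers":0.7},
  {"linear":[-0.038,-0.985,0],"rot":[0,0,-0.11],"fingers":0.7},
  {"linear":[-0.038,-0.985,0],"rot":[0,0,-0.11],"fingers":0.7},
  {"linear":[-0.038,-0.985,0],"rot":[0,0,-0.11],"fingers":0.7},
])

```text
clock: 18.32
position: [0.4701, 0.2782, 0.0988]
ee_rot: [[0.995, 0.105, -0.002], [0.105, -0.995, -0.001], [-0.002, 0.001, -1.0]]
ft_force: [-0.2, -1.2, -0.1]
grip_width: 0.849
grasp_force: 0.0
```

```bash
python3 go.py .4722 .2787 .0105 .105
```

```text
t 18.32 p [0.4701 0.2782 0.0988] yaw 0.105 tz [-0.002 -0.001 -1.   ] w 0.849 gf 0.0 F [-0.2 -1.2 -0.1] gd 0.0187
lin [ 0.012 -0.002  0.442] rot [ 0.002  0.004 -0.001] rows 2.1184843068456325
```

arm_command([
  {"linear":[0.01,0,0.2],"rot":[0,0,0],"fingers":0.7},
  {"linear":[0.01,0,0.35],"rot":[0,0,0],"fingers":0.7},
  {"linear":[0.01,0,0.44],"rot":[0,0,0],"fingers":0.7},
  {"linear":[0.01,0,0.44],"rot":[0,0,0],"fingers":0.7},
  {"linear":[0.01,0,0.44],"rot":[0,0,0],"fingers":0.7},
  {"linear":[0.01,0,0.44],"rot":[0,0,0],"fingers":-1},
], newtons=40)

```text
clock: 18.82
position: [0.4733, 0.2787, 0.013]
ee_rot: [[0.995, 0.103, 0.002], [0.103, -0.995, 0.0], [0.002, -0.0, -1.0]]
ft_force: [0.1, -0.2, 0.8]
grip_width: 0.721
grasp_force: 0.0
```

arm_command([
  {"linear":[0,0,0],"rot":[0,0,0],"fingers":-1},
  {"linear":[0,0,0],"rot":[0,0,0],"fingers":-1},
  {"linear":[0,0,0],"rot":[0,0,0],"fingers":-1},
  {"linear":[0,0,0],"rot":[0,0,0],"fingers":-1},
  {"linear":[0,0,0],"rot":[0,0,0],"fingers":-1},
  {"linear":[0,0,0],"rot":[0,0,0],"fingers":-1},
  {"linear":[0,0,0],"rot":[0,0,0],"fingers":-1},
])

```text
clock: 19.4
position: [0.4733, 0.2791, 0.0137]
ee_rot: [[0.995, 0.105, 0.003], [0.105, -0.995, 0.0], [0.003, -0.0, -1.0]]
ft_force: [-0.6, -2.4, 7.4]
grip_width: 0.595
grasp_force: 42.5
```

arm_command([
  {"linear":[0,0,-0.1],"rot":[0,0,0],"fingers":-1},
  {"linear":[0,0,-0.25],"rot":[0,0,0],"fingers":-1},
  {"linear":[0,0,-0.4],"rot":[0,0,0],"fingers":-1},
  {"linear":[0,0,-0.4],"rot":[0,0,0],"fingers":-1},
  {"linear":[0,0,-0.4],"rot":[0,0,0],"fingers":-1},
])

```text
clock: 19.82
position: [0.4729, 0.2795, 0.0938]
ee_rot: [[0.994, 0.105, 0.004], [0.105, -0.994, 0.001], [0.004, -0.001, -1.0]]
ft_force: [-0.2, -0.3, -2.1]
grip_width: 0.597
grasp_force: 42.9
```

```bash
python3 go.py .477 .093 .09 .105 .482 -.092 .09 .105 .486 -.277 .09 .105
```

```text
t 19.82 p [0.4729 0.2795 0.0938] yaw 0.105 tz [ 0.004  0.001 -1.   ] w 0.597 gf 42.9 F [-0.2 -0.3 -2.1] gd 0.0187
lin [-0.078  0.93   0.018] rot [-0.002 -0.008 -0.   ] rows 4.474849551467049
lin [-0.072  0.923  0.   ] rot [0. 0. 0.] rows 4.438070868902097
lin [-0.077  0.922  0.   ] rot [0. 0. 0.] rows 4.437487726389195
```

arm_command([
  {"linear":[-0.02,0.15,0],"rot":[0,0,0],"fingers":-1},
  {"linear":[-0.03,0.35,0],"rot":[0,0,0],"fingers":-1},
  {"linear":[-0.05,0.55,0],"rot":[0,0,0],"fingers":-1},
  {"linear":[-0.07,0.75,0],"rot":[0,0,0],"fingers":-1},
  {"linear":[-0.078,0.93,0],"rot":[0,0,0],"fingers":-1},
  {"linear":[-0.078,0.93,0],"rot":[0,0,0],"fingers":-1},
])

```text
clock: 20.32
position: [0.4762, 0.0876, 0.091]
ee_rot: [[0.995, 0.099, -0.002], [0.099, -0.995, -0.001], [-0.002, 0.001, -1.0]]
ft_force: [1.3, 0.3, -2.3]
grip_width: 0.592
grasp_force: 43.1
```

arm_command([
  {"linear":[-0.02,0.18,0],"rot":[0,0,0],"fingers":-1},
  {"linear":[-0.03,0.37,0],"rot":[0,0,0],"fingers":-1},
  {"linear":[-0.05,0.55,0],"rot":[0,0,0],"fingers":-1},
  {"linear":[-0.07,0.74,0],"rot":[0,0,0],"fingers":-1},
  {"linear":[-0.072,0.923,0],"rot":[0,0,0],"fingers":-1},
])

```text
clock: 20.73
position: [0.48, -0.0937, 0.091]
ee_rot: [[0.995, 0.105, -0.002], [0.105, -0.995, 0.001], [-0.002, -0.001, -1.0]]
ft_force: [1.1, 0.5, -1.6]
grip_width: 0.594
grasp_force: 43.2
```

arm_command([
  {"linear":[-0.02,0.18,0],"rot":[0,0,0],"fingers":-1},
  {"linear":[-0.03,0.37,0],"rot":[0,0,0],"fingers":-1},
  {"linear":[-0.05,0.55,0],"rot":[0,0,0],"fingers":-1},
  {"linear":[-0.07,0.74,0],"rot":[0,0,0],"fingers":-1},
  {"linear":[-0.077,0.87,0],"rot":[0,0,0],"fingers":-1},
  {"linear":[-0.077,0.922,0],"rot":[0,0,0],"fingers":-1},
  {"linear":[-0.077,0.922,0],"rot":[0,0,0],"fingers":-1},
  {"linear":[-0.077,0.922,0],"rot":[0,0,0],"fingers":-1},
])

```text
clock: 21.4
position: [0.4848, -0.2763, 0.091]
ee_rot: [[0.995, 0.104, -0.002], [0.104, -0.995, 0.002], [-0.001, -0.002, -1.0]]
ft_force: [-0.6, 0.9, -2.3]
grip_width: 0.59
grasp_force: 43.2
```

```bash
python3 go.py .486 -.277 .0135 .105
```

```text
t 21.4 p [ 0.4848 -0.2763  0.091 ] yaw 0.105 tz [-0.002  0.002 -1.   ] w 0.59 gf 43.2 F [-0.6  0.9 -2.3] gd 0.0187
lin [0.006 0.005 0.387] rot [-0.004  0.003 -0.001] rows 1.8585973296159237
```

arm_command([
  {"linear":[0,0,0.12],"rot":[0,0,0],"fingers":-1},
  {"linear":[0,0,0.25],"rot":[0,0,0],"fingers":-1},
  {"linear":[0,0,0.33],"rot":[0,0,0],"fingers":-1},
  {"linear":[0,0,0.365],"rot":[0,0,0],"fingers":-1},
  {"linear":[0,0,0.38],"rot":[0,0,0],"fingers":-1},
  {"linear":[0,0,0.388],"rot":[0,0,0],"fingers":-1},
  {"linear":[0,0,0.388],"rot":[0,0,0],"fingers":-1},
  {"linear":[0,0,0.388],"rot":[0,0,0],"fingers":-1},
])

```text
clock: 22.07
position: [0.4857, -0.2774, 0.0153]
ee_rot: [[0.994, 0.105, 0.001], [0.105, -0.994, -0.001], [0.001, 0.001, -1.0]]
ft_force: [0.1, -0.2, -2.7]
grip_width: 0.594
grasp_force: 43.2
```

arm_command([
  {"linear":[0,0,0.005],"rot":[0,0,0],"fingers":-1},
  {"linear":[0,0,0.008],"rot":[0,0,0],"fingers":-1},
  {"linear":[0,0,0.008],"rot":[0,0,0],"fingers":-1},
])

```text
clock: 22.32
position: [0.4856, -0.2776, 0.0138]
ee_rot: [[0.995, 0.105, 0.001], [0.105, -0.995, -0.001], [0.001, 0.001, -1.0]]
ft_force: [-1.3, 0.8, 5.4]
grip_width: 0.599
grasp_force: 43.8
```

The spool is on the floor. I'll release it, rise and check.

arm_command([
  {"linear":[0,0,0],"rot":[0,0,0],"fingers":0.4},
  {"linear":[0,0,0],"rot":[0,0,0],"fingers":0.7},
  {"linear":[0,0,0],"rot":[0,0,0],"fingers":0.7},
  {"linear":[0,0,0],"rot":[0,0,0],"fingers":0.7},
  {"linear":[0,0,-0.1],"rot":[0,0,0],"fingers":0.7},
  {"linear":[0,0,-0.25],"rot":[0,0,0],"fingers":0.7},
  {"linear":[0,0,-0.45],"rot":[0,0,0],"fingers":0.7},
  {"linear":[0,0,-0.65],"rot":[0,0,0],"fingers":0.7},
  {"linear":[0,0,-0.65],"rot":[0,0,0],"fingers":0.7},
])

```text
clock: 23.07
position: [0.4876, -0.2793, 0.1502]
ee_rot: [[0.994, 0.105, 0.01], [0.105, -0.994, -0.009], [0.009, 0.01, -1.0]]
ft_force: [0.3, -1.4, 0.2]
grip_width: 0.848
grasp_force: 0.0
```

arm_command([
  {"linear":[-0.7,0.75,0],"rot":[0,0,0],"fingers":0.7},
  {"linear":[-0.7,0.75,0],"rot":[0,0,0],"fingers":0.7},
  {"linear":[-0.7,0.75,0],"rot":[0,0,0],"fingers":0.7},
  {"linear":[-0.7,0.75,0],"rot":[0,0,0],"fingers":0.7},
  {"linear":[-0.7,0.75,0],"rot":[0,0,0],"fingers":0.7},
  {"linear":[-0.7,0.75,0],"rot":[0,0,0],"fingers":0.7},
  {"linear":[-0.7,0.75,0],"rot":[0,0,0],"fingers":0.7},
])

```text
clock: 23.65
position: [0.3604, -0.4425, 0.1423]
ee_rot: [[0.995, 0.101, -0.0], [0.101, -0.995, 0.0], [-0.0, -0.0, -1.0]]
ft_force: [0.8, 0.5, 0.6]
grip_width: 0.851
grasp_force: 0.0
```

```bash
python3 go.py; python3 - <<'E'
from h import *
I,D=imaging.snapshot("top"); W=cloud("top",D)
for n,c,t in(("spool",(.486,-.277),.025),("sink",(.507,-.118),.0135),("prog",(.4632,.0918),.0135)):
    m=(W[...,2]>t)&(W[...,2]<.06)&(D>0)&(np.hypot(W[...,0]-c[0],W[...,1]-c[1])<.055); w=W[m]*1000
    print(n,np.round(w.mean(0),1),np.percentile(w[:,2],[5,95]).round(1),cv2.minAreaRect(w[:,:2].astype(np.float32)))
cv2.imwrite("pics/top9.png",cv2.resize(I[150:320,130:450,::-1],None,fx=2.5,fy=2.5,interpolation=cv2.INTER_CUBIC))
E
```

```text
t 23.65 p [ 0.3604 -0.4425  0.1423] yaw 0.101 tz [-0.  0. -1.] w 0.851 gf 0.0 F [0.8 0.5 0.6] gd 0.0187
spool [ 484.2 -277.1   36.1] [32.9 39.2] ((484.2369079589844, -276.7667541503906), (50.65776062011719, 51.71897506713867), 0.37069594860076904)
sink [ 506.6 -116.4   23.8] [20.9 26.5] ((506.6397399902344, -116.76318359375), (35.844215393066406, 38.703914642333984), 0.25849810242652893)
prog [464.1  91.2  22.8] [18.9 26.7] ((456.29681396484375, 91.09223937988281), (59.635135650634766, 72.29352569580078), 4.083433628082275)
```

View pics/top9.png

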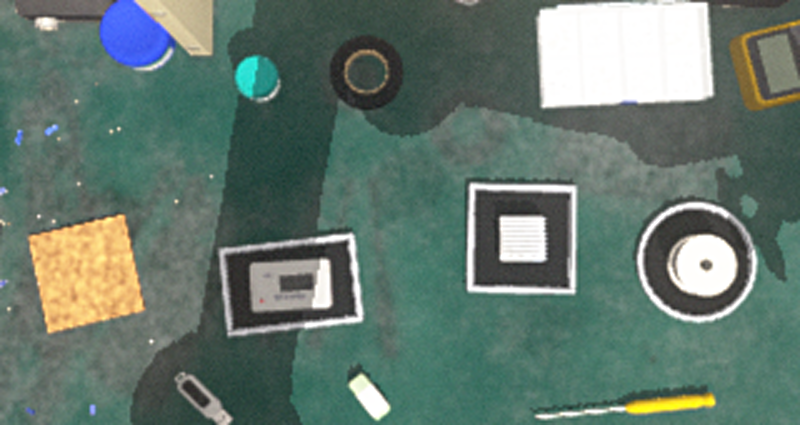

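All three parts sit flat and centred in their trays: programmer (290,285), heat sink (523,238), spool (704,264, about 2 mm off after the height correction). The jar and tape have not moved, and the gripper is clear.

```bash
python3 -c "
from plant import close_job
print(close_job())"
```

```text
the job is handed in; nothing more can be done
None
```

The job is handed in: the spool, heat sink and chip programmer each lie flat in their own trays, within a few millimetres of centre in the last camera check, but the hand-in call returned no verdict.

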